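Refit the relay of a test coil and hold a field probe on the bore axis

TASK

Plug the clear-cased relay standing on the bench fully home into the socket on the grey test coil unit, so that the coil can be switched on, and let go of it. Then lift the yellow-handled field probe out of its steel zero-field chamber and, without letting it touch the coil unit at all, lower its thin stem straight down the middle of the coil's open bore until the white ring on the stem is level with the white rim of the bore. Finish while still holding the probe there, upright, centred and still, and do not shift the other things on the bench.

Things in the scene. Friction and masses are not known exactly. Their poses are not given: they have to be found in the camera images.
- coil: Test coil unit, fixed: grey enclosure 100 x 164 x 28 mm with an upright copper-wound coil between black round flanges (68 mm wide, top 94 mm above the bench) at its -y end and a black relay socket block (44 x 54 mm, top 44 mm up) at its +y end. Origin: centre of its underside, z up. Bore axis at x 0, y -37 mm; socket centre at x 0, y +46 mm.
- bore_mouth (a point): Centre of the upper rim of the coil's round bore, 98 mm above the bench. The bore is vertical, 18 mm wide and 70 mm deep, open at the top; its rim is a white ring 24 mm wide outside and 4 mm high. Axes as coil.
- socket_mouth (a point): Centre of the mouth of the rectangular relay socket, 44 mm above the bench. The hole is 22 mm along x and 28 mm along y, 14.5 mm deep, with a 2 mm chamfer. Axes as coil.
- relay: Loose plug-in relay, 60 g, 60 mm high, upright: black foot (the plug) 26 x 20 x 14 mm, above it a case 34 x 28 x 46 mm, clear over a black skirt, copper inside. Origin: centre of the foot's underside, z up, x along the long side. Fits the socket either way round, its x along the socket's y; home, its origin is 14 mm below the socket mouth. Grasp the case across its 28 mm (y) or 34 mm (x).
- probe: Loose field probe, 90 g, 151 mm long, upright: dark stem 8 mm thick, 78 mm long; then a black nose 19 mm wide (78-84 mm above the tip), black collar 34 mm wide (84-89 mm), yellow box handle 30 x 22 mm (x, y), 89-151 mm above the tip, display on its -x face. Origin: lower tip of the stem; z up along the stem. Grasp the handle across its 22 mm (y).
- probe_ring (a point): Centre of the white ring on the probe's stem (4 mm high), on the stem's axis 40 mm above the tip.
- chamber: Zero-field chamber where the probe is parked, fixed: upright steel cylinder 44 mm wide, 96 mm high, on a round foot 72 mm wide, with a vertical bore 22 mm wide. The probe's collar rests on its top, the stem hangs inside (tip 12 mm above the bench). Origin: centre of its underside.
- chip_box_a: Bystander: closed chip box, black with a clear lid, 50 x 50 x 18 mm; origin at the centre of its underside.
- tweezers_steel: Bystander: steel tweezers lying flat, 121 mm long (y) and 10 mm high; origin at the centre of the underside.
- hex_key_5: Bystander: black hex key lying flat, 25 x 73 x 5 mm; origin at the centre of the underside.
- vial_b: Bystander: glass vial with a white cap, 23 mm wide, 52 mm high; origin at the centre of its underside.
- vial_d: Bystander: glass vial with a white cap, 23 mm wide, 52 mm high; origin at the centre of its underside.
- tape_roll: Bystander: roll of tape lying flat, 62 mm wide, 20 mm high; origin at the centre of its underside.
There are look-alikes about, which are no part of the job. There is more than one size of the probe; the job needs the larger.

How it is judged:
On the way, in this order (a step that is already met when the one before it is completed fails the run):
1. the relay is fully home in the socket, upright and let go (z of relay in the frame of socket_mouth below -0.012 m and horizontal distance between relay and socket_mouth below 0.003 m and angle between relay's own z axis and vertical below 0.08 rad and contact force between the fingers and relay below 0.1 N), for 0.2 s.
2. the probe is lifted clear out of its chamber (z of probe in the frame of chamber above 0.1 m and contact force between the fingers and probe above 0.5 N), for 0.05 s.
At the end, for the whole second after the job is handed in: Relay home (at least 12 mm deep, within 3 mm of the socket centre, tilt under 0.08 rad) and released; probe held by the gripper, still, touching nothing of the coil, ring within 5 mm of the rim height, ring and tip within 3 mm of the bore axis, tilt under 0.06 rad (all of step 1 and z of probe_ring in the frame of bore_mouth between -0.005 and 0.005 m and horizontal distance between each of probe_ring, probe and bore_mouth below 0.003 m and angle between probe's own z axis and vertical below 0.06 rad and linear speed of probe below 0.01 m/s and contact force between the fingers and probe above 0.5 N and contact force between probe and coil below 0.05 N); the arm keeps its last pose, push and grip.
It fails at once if the probe touches the coil unit (over 0.3 N) (contact force between probe and coil above 0.3 N).
It fails at once if a bystander is shifted by more than 15 mm (distance of any of chip_box_a, tweezers_steel, hex_key_5, vial_b, vial_d, tape_roll from where it was at the start of the episode above 0.015 m).
It also fails if it takes over 66 s, if anything falls off the work surface, if the arm or the gripper's body presses on something with over 40 N, if the wrist force passes 120 N, or if a joint passes its speed limit or range.

ROBOT

A 6-joint arm with a two-finger parallel gripper is mounted at the origin on a cart in front of the work surface, level with it; the furniture and walls round the work are solid. World frame = base frame: x ahead of the robot, y to its left, z up, the work surface at z = 0. Lengths are in m, angles in rad, forces in N, time in s.
With the tool pointing down it reaches from about 0.3 to 0.825 m from the base axis. Payload 5.4 kg.
Tool frame: the origin (TCP) lies at the very end of the fingers, on their centre line; the grasp point (between the pads) lies 19 mm behind it; z points along the fingers, y is the line along which they close (so a half turn about z gives the same grasp; the last joint's range is limited). The gripper opens to 92 mm and grips with 3 to 60 N. Pads are 20 mm wide; open, the fingers measure 128 mm over their backs; the gripper's body (75 mm by 189 mm) begins 69 mm behind the grasp point.
Start: joints at [-1.442, 0.158, 1.597, -0, 1.386, -0.21], TCP at [0.191, -0.542, 0.215] pointing down, gripper open.
Joint ranges: [-2.91, 2.91], [-0.94, 2.29], [0.18, 2.7], [-1.29, 4.43], [0.17, 2.64], [-3, 3]. Speed limits (rad/s): [2.57, 2.57, 3.14, 3.14, 3.14, 3.14].

INTERFACE

Orientations are given as a rotation vector (axis times angle).
In Python, from workcell import bot gives the robot as it stands. Calls block until the motion is done:
- bot.goto(position, orientation): joint-space move of the TCP to a pose.
- bot.line_to(position, rot=None, max_speed=0.15): straight line of the TCP; rot=None keeps the orientation; max_speed is the mean speed in m/s.
- bot.set_joints(angles): joint-space move.
- bot.set_gripper(opening, newtons=None): opening from 0.0 (shut) to 1.0 (fully open); newtons is the grip in N (None keeps the last); returns when the fingers have stopped.
- bot.hold(seconds).
- bot.inverse_kinematics(position, orientation): joint angles nearest the present ones, or None.
- bot.read_camera(name): name is "scene" or "top"; returns a dict with "pixels" (400x640x3 uint8, blue, green, red), "fx", "fy", "cx", "cy" (pixels), "k1" (the pictures are not rectified: a ray, as slopes to the right and down, at radius r is drawn at 1 + k1 r^2 times it, then the intrinsics apply), "R" (3x3) and "t" (3): a world point X has camera coordinates R X + t. Camera axes: x right, y down, z forward; pixel columns grow to the right and rows downward; lengths in m; the calibration is good to about 2 mm. A picture is of the moment at which its call begins. There is no depth.
A pose or a line that the arm cannot do raises bot.MotionError and nothing moves.
- bot.job_done(): hands the job in; it is judged then, once.
Readings, each from a call of its own:
- bot.current_clock(): time.
- bot.current_joints(): joint angles.
- bot.current_joint_vel(): joint speeds.
- bot.current_effort(): joint torques, N m.
- bot.current_ee_pos(): TCP position.
- bot.current_tool_rot(): TCP orientation.
- bot.current_contact_force(): force on the tool from outside, world axes, zero at the start.
- bot.current_ft_torque(): the same for the moment, N m.
- bot.current_opening(): opening from 0.0 (shut) to 1.0 (fully open).
- bot.current_grip_force(): force on a finger pad.
Only numpy, scipy, OpenCV 4.12 (cv2) and the standard library are available. Lean on these libraries where they do the work, as an engineer would, in place of code of your own. Each camera call takes 0.05 s, during which the arm holds its last target. There are 200 camera calls.

## Working session

There is one attempt and no reset: what is moved stays moved. The work goes in short steps, each a Python script; the robot and the scene stay as the last script left them, time stands still between calls to the robot, and variables do not carry over. Pictures are saved under pics/ and viewed, at most 10 in all, crops included, and the job is handed in when it is done.

```bash
ls; mkdir -p pics
cat > h.py <<'E'
import numpy as np, cv2
from workcell import bot
def K(c): return np.array([[c['fx'],0,c['cx']],[0,c['fy'],c['cy']],[0,0,1]])
def proj(c,X):
    X=np.atleast_2d(X)@np.array(c['R']).T+np.array(c['t']); s=X[:,:2]/X[:,2:]
    s=s*(1+c['k1']*(s**2).sum(1,keepdims=True)); return s*[c['fx'],c['fy']]+[c['cx'],c['cy']]
def ray(c,uv):
    s=cv2.undistortPoints(np.array([[uv]],float),K(c),np.array([c['k1'],0,0,0.]))[0,0]
    R=np.array(c['R']); return -R.T@np.array(c['t']), R.T@np.array([s[0],s[1],1])
def onz(c,uv,z):
    o,d=ray(c,uv); return o+d*(z-o[2])/d[2]
def cross(c1,uv1,c2,uv2):
    o1,d1=ray(c1,uv1);o2,d2=ray(c2,uv2)
    s=np.linalg.lstsq(np.array([d1,-d2]).T,o2-o1,rcond=None)[0]
    p,q=o1+s[0]*d1,o2+s[1]*d2; return (p+q)/2,np.linalg.norm(p-q)
E
python3 - <<'E'
from h import *
import pickle
for n in("scene","top"):
    c=bot.read_camera(n); cv2.imwrite(f"pics/{n}0.png",c["pixels"]); pickle.dump(c,open(n+"0.pkl","wb"))
    print(n,c['fx'],c['k1'],-np.array(c['R']).T@c['t'],np.array(c['R'])[2])
print(bot.current_clock(), bot.current_tool_rot())
E
```

```text
pics
scene 444.0907507643782 -0.12607465747502683 [-0.44013299 -0.33630242  0.46992721] [ 0.92172151 -0.01044601 -0.38771166]
top 406.28471881674574 -0.03324422774337339 [ 0.37303725 -0.36173562  0.92497413] [ 0.0649855   0.01326317 -0.99779806]
0.1 [-3.09501146e+00 -5.29341126e-01 -8.87543131e-05]
```

View pics/scene0.png

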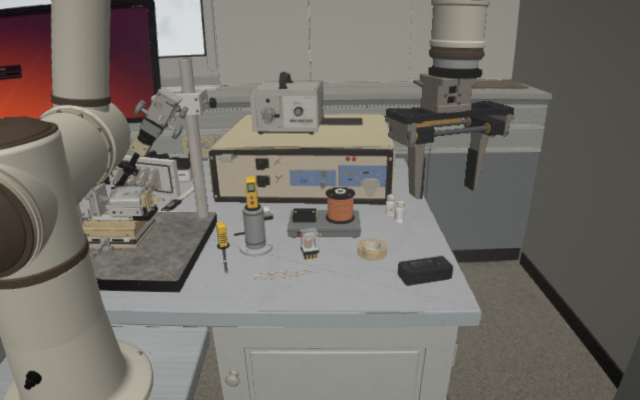

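View pics/top0.png

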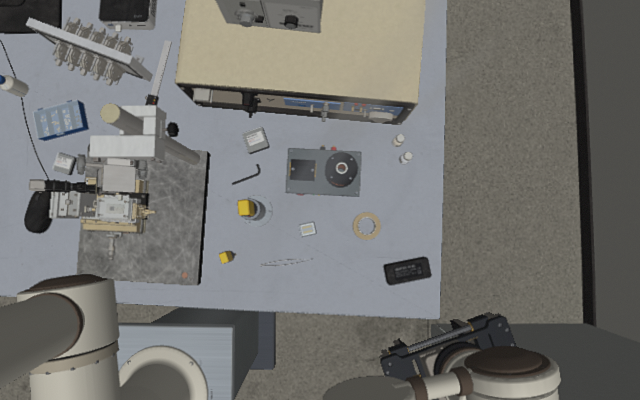

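The top view shows the coil unit (323,172), with the bore at (342,168), and the relay at (308,229). The large probe is in its chamber at (247,207), with a smaller look-alike at (226,257). Tweezers, hex key, vials, tape and chip box are nearby. I'll zoom in next.

Run:
```python
import cv2
t=cv2.imread("pics/top0.png")[115:285,215:415]; s=cv2.imread("pics/scene0.png")[165:285,205:405]
cv2.imwrite("pics/tc.png",cv2.resize(t,None,fx=3.5,fy=3.5,interpolation=cv2.INTER_CUBIC))
cv2.imwrite("pics/sc.png",cv2.resize(s,None,fx=4,fy=4,interpolation=cv2.INTER_CUBIC))
```

```text
(no output)
```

View pics/tc.png

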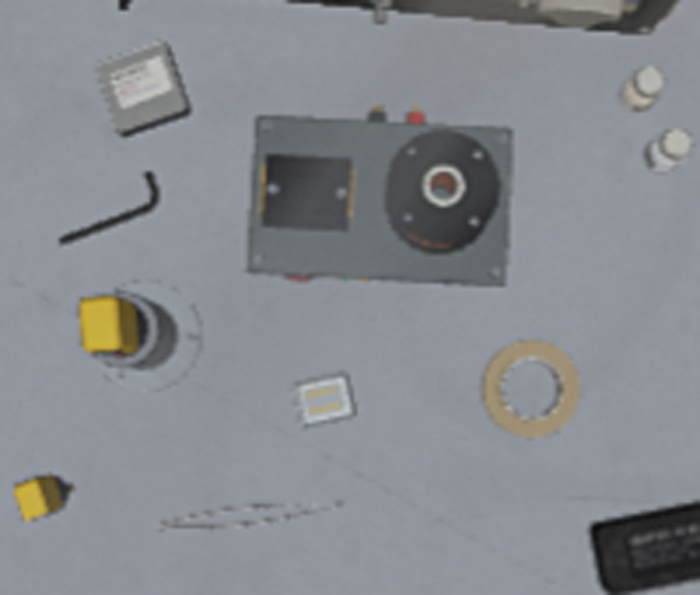

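View pics/sc.png

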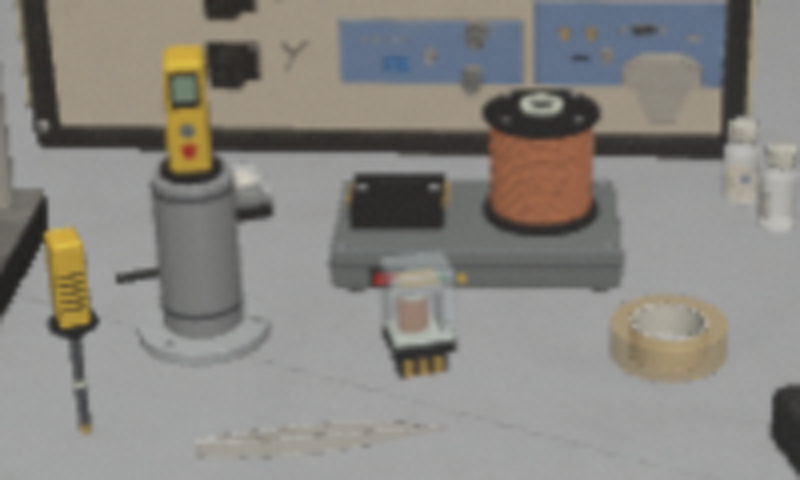

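The crops show that the display of the large probe faces the robot. The relay stands at top-crop (327,400), rotated slightly, and the socket block at (308,192) is clear. The bore rim is at (443,186).

Run:
```python
from h import *
import pickle
t=pickle.load(open("top0.pkl","rb")); im=t["pixels"]
x0,y0=215,115; S=4
big=cv2.resize(im[y0:285,x0:415],None,fx=S,fy=S,interpolation=cv2.INTER_CUBIC)
hsv=cv2.cvtColor(big,cv2.COLOR_BGR2HSV)
def full(p): return (np.array(p,float)+.5)/S-.5+[x0,y0]
def comp(m,box,z,name):
    k=S/3.5; a=np.zeros_like(m); b=[int(v*k) for v in box]
    a[b[1]:b[3],b[0]:b[2]]=m[b[1]:b[3],b[0]:b[2]]
    cs,_=cv2.findContours(a,cv2.RETR_EXTERNAL,cv2.CHAIN_APPROX_NONE); c=max(cs,key=cv2.contourArea)
    q=np.array([onz(t,full(p),z)[:2] for p in c[:,0]]).astype(np.float32)
    r=cv2.minAreaRect(q*1000); print(name,np.round(r[0],1),np.round(r[1],1),round(r[2],1)); return c
H,Sa,V=[hsv[...,i] for i in range(3)]
gray=cv2.cvtColor(big,cv2.COLOR_BGR2GRAY)
u=lambda b:(b*255).astype(np.uint8)
out=big.copy()
L=[]
L.append(comp(u((H>15)&(H<35)&(Sa>130)&(V>175)),(60,270,150,370),.163,"probe top"))
b,g,r=[big[...,i].astype(int) for i in range(3)]
L.append(comp(u((gray>185)|((r>b+5)&(gray>130))),(285,360,365,435),.060,"relay top"))
L.append(comp(u(gray>160),(400,140,490,230),.098,"rim"))
L.append(comp(u(gray<60),(240,140,370,245),.044,"socket"))
L.append(comp(u(gray<125),(240,100,525,300),.028,"coil encl"))
L.append(comp(u((r>b+10)&(gray>110)),(470,330,590,450),.02,"tape"))
for c in L: cv2.drawContours(out,[c],-1,(0,0,255),1)
cv2.imwrite("pics/cont.png",out[:,:800])
for n,p in dict(hex1=(65,240),hex2=(150,175),chip=(150,90),tw1=(165,525),tw2=(340,503),smallprobe=(40,500),vial=(670,150)).items():
    print(n,np.round(onz(t,np.array(p)/3.5+[x0,y0],.01)*1000)[:2])
# box corners of chamber foot ellipse
print("chamber top approx",onz(t,np.array((150,330))/3.5+[x0,y0],.0)*1000)
```

```text
probe top [ 410.6 -213.6] [26.6 18.8] 4.8
relay top [ 375.6 -329.6] [ 5.3 20.8] 13.3
rim [ 491.1 -402.5] [12.1 22.1] 1.7
socket [ 515.2 -302.5] [21.3 25.7] 57.3
coil encl [ 500.2 -365.2] [166.5 114.4] 87.6
tape [ 378.8 -461.4] [61.6 61.6] 0.0
hex1 [ 472. -162.]
hex2 [ 515. -216.]
chip [ 571. -216.]
tw1 [ 289. -229.]
tw2 [ 304. -341.]
smallprobe [ 304. -149.]
vial [ 533. -554.]
chamber top approx [ 414.41522419 -216.44745254    0.        ]
```

View pics/cont.png

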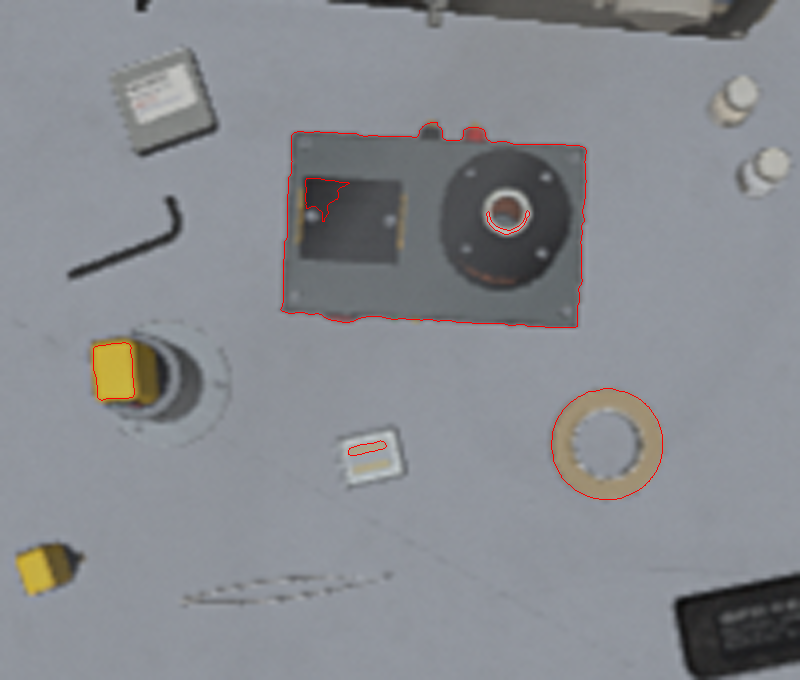

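The contours are good for the probe top, the tape and the coil outline. The relay corners, at about (341,438), (395,427), (406,474), (349,487), and the block and rim centres I read straight from this picture.

Run:
```python
from h import *
import pickle
t=pickle.load(open("top0.pkl","rb"))
w=lambda p,z: onz(t,(np.array(p,float)+.5)/4-.5+[215,115],z)[:2]*1000
def quad(P,z,n):
    q=np.array([w(p,z) for p in P]); e=[q[1]-q[0],q[2]-q[1],q[3]-q[2],q[0]-q[3]]
    print(n,q.mean(0).round(1),[round(np.hypot(*v),1) for v in e],[round(np.degrees(np.arctan2(v[1],v[0])),1) for v in e]); return q.mean(0)
C=quad([(293,133),(586,147),(578,327),(282,311)],.028,"coil")
quad([(341,438),(395,427),(406,474),(349,487)],.060,"relay")
quad([(303,178),(404,182),(400,264),(299,262)],.044,"sock")
print("rim",w((507,213),.098), "foot",w((173,384),.006))
for a in (-2,-2.5,-3):
    a=np.radians(a); y=np.array([-np.sin(a),np.cos(a)]); print(C-37*y,C+46*y)
```

```text
coil [ 497.1 -365.4] [np.float64(163.7), np.float64(100.7), np.float64(164.2), np.float64(100.0)] [np.float64(-92.6), np.float64(177.4), np.float64(87.2), np.float64(-2.9)]
relay [ 370.9 -332.9] [np.float64(29.3), np.float64(25.6), np.float64(31.0), np.float64(26.3)] [np.float64(-78.2), np.float64(-166.5), np.float64(103.2), np.float64(9.8)]
sock [ 498.9 -319.9] [np.float64(55.4), np.float64(45.2), np.float64(55.1), np.float64(46.3)] [np.float64(-92.1), np.float64(177.6), np.float64(89.1), np.float64(-2.1)]
rim [ 495.87371988 -402.14664605] foot [ 411.10532639 -217.47572437]
[ 495.79892677 -402.32822924] [ 498.695585  -319.3787906]
[ 495.47629082 -402.31555284] [ 499.09669997 -319.39455045]
[ 495.15377777 -402.30006143] [ 499.49766214 -319.41381004]
```

```bash
cat >> h.py <<'E'
from scipy.spatial.transform import Rotation as Ro
def down(deg):
    """tool down, closing axis at deg in the xy plane; picks the half turn that keeps joint 6 nearest mid-range"""
    a=np.radians(deg); y=[np.cos(a),np.sin(a),0]; z=[0,0,-1]
    return Ro.from_matrix(np.array([np.cross(y,z),y,z]).T).as_rotvec()
def pick_rot(p,deg):
    o=[]
    for d in (deg,deg+180):
        q=bot.inverse_kinematics(p,down(d))
        if q is not None: o.append((abs(q[5]),d))
    return min(o)[1]
def st(n=""):
    print(n,"t",round(bot.current_clock(),2),"p",np.round(np.array(bot.current_ee_pos())*1000,1),"F",np.round(bot.current_contact_force(),1),"op",round(bot.current_opening()*92,1),"grip",round(bot.current_grip_force(),1))
E
python3 - <<'E'
from h import *
import pickle
t=pickle.load(open("top0.pkl","rb"))
print("instr",onz(t,(415,122),0),onz(t,(300,112),0))
d=pick_rot([.371,-.333,.15],11.5); d2=pick_rot([.499,-.3195,.15],-2.5); dp=pick_rot([.41,-.214,.25],95); print(d,d2,dp)
bot.set_gripper(.6,25)
bot.goto([.371,-.333,.12],down(d)); st("pre")
bot.line_to([.371,-.333,.025],max_speed=.1); st("down")
bot.set_gripper(0,25); st("grip")
bot.line_to([.371,-.333,.13]); st("lift")
bot.goto([.499,-.3195,.100],down(d2)); bot.hold(.3); st("above")
for n in ("scene","top"):
    c=bot.read_camera(n); pickle.dump(c,open(n+"1.pkl","wb")); cv2.imwrite(f"pics/{n}1.png",c["pixels"])
s=c=pickle.load(open("scene1.pkl","rb"))
a=np.array([[.499,-.3195,.03],[.499,-.3195,.12]]);print(proj(s,a))
im=s["pixels"][130:260,240:400]; cv2.imwrite("pics/sc1.png",cv2.resize(im,None,fx=4.5,fy=4.5,interpolation=cv2.INTER_CUBIC))
E
```

```text
instr [ 0.61813343 -0.57697689  0.        ] [ 0.64077654 -0.31087574  0.        ]
11.5 -2.5 275
pre t 1.92 p [ 371.  -334.   120.6] F [ 0.4 -0.8  0.7] op 55.1 grip 0.0
down t 3.02 p [ 371.4 -333.6   25.7] F [-0.4  0.3  0.6] op 55.2 grip 0.0
grip t 3.54 p [ 371.2 -333.2   25.2] F [ 0.2 -0.8  2.2] op 27.8 grip 25.0
lift t 4.39 p [ 370.5 -332.3  128.9] F [ 0.4  0.8 -0.4] op 28.3 grip 25.0
above t 5.28 p [ 498.3 -320.   100.5] F [-0.   0.4 -1.3] op 27.7 grip 25.0
[[305.44908333 216.74271526]
 [304.463094   180.58391223]]
```

View pics/sc1.png

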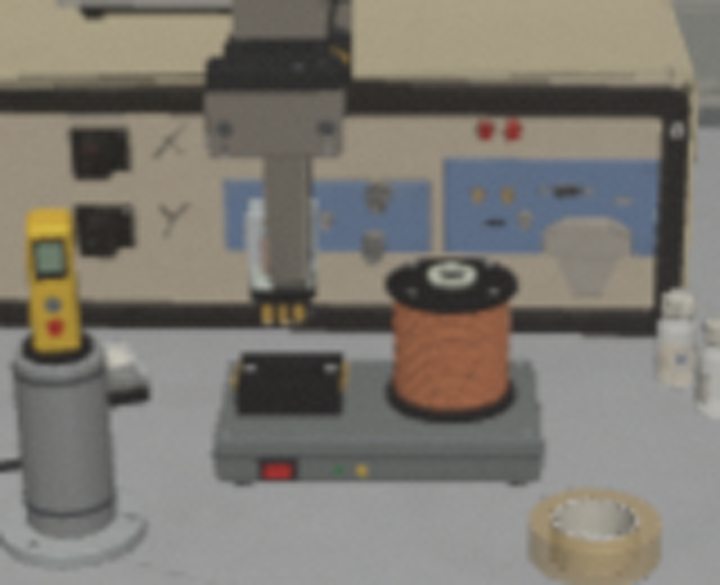

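The scene crop shows the relay held above the socket. Its case spans cols 247–317 and its foot 252–313, with the block below at 238–344. I'll compare their y positions on the right planes.

Run:
```python
from h import *
import pickle
s=pickle.load(open("scene1.pkl","rb"))
big=cv2.resize(s["pixels"][130:260,240:400],None,fx=4.5,fy=4.5,interpolation=cv2.INTER_CUBIC)
def onx(u,v,x):
    o,d=ray(s,(np.array([u,v])+.5)/4.5-.5+[240,130]); p=o+d*(x-o[0])/d[0]; return p.round(4)
for n,P,x in [("case",[(247,240),(317,240)],.485),("skirt",[(252,292),(313,295)],.485),("pins",[(262,312),(306,312)],.489),("block",[(237,360),(344,360)],.477),("block_low",[(237,408),(343,408)],.477)]:
    q=[onx(*p,x) for p in P]; print(n,q,(q[0][1]+q[1][1])/2)
g=cv2.cvtColor(big,cv2.COLOR_BGR2GRAY)
for r in (240,270,295,315,385): print(r,g[r-2:r+3,225:350:3].mean(0).astype(int))
```

```text
case [array([ 0.485 , -0.2974,  0.1201]), array([ 0.485 , -0.3321,  0.1193])] -0.31475
skirt [array([ 0.485 , -0.299 ,  0.0923]), array([ 0.485 , -0.3294,  0.09  ])] -0.31420000000000003
pins [array([ 0.489 , -0.3035,  0.0796]), array([ 0.489 , -0.3257,  0.0791])] -0.3146
block [array([ 0.477 , -0.2905,  0.0588]), array([ 0.477 , -0.3443,  0.0576])] -0.3174
block_low [array([ 0.477 , -0.2896,  0.0321]), array([ 0.477 , -0.3434,  0.0308])] -0.3165
240 [123 112 106 104 104 107 118 134 144 152 149 140 129 117 109 100  96  96
  96  97  97  97  98  98  98 101 106 101 103 115 119 116 107 106 106 107
 106 105 106 106 105 106]
270 [141 141 142 142 142 143 142 142 145 154 160 155 144 125 109  96  91  94
  95  95  96  96  96  97  98 101 105 107 112 119 130 138 141 141 142 142
 142 141 141 142 142 142]
295 [143 143 142 143 144 143 145 133 109  77  53  49  47  47  48  48  45  42
  42  41  39  40  41  41  41  41  41  42  50  66  98 128 141 144 143 143
 143 142 143 142 142 143]
315 [ 44  44  44  45  46  46  47  46  46  44  45  51  79 108 116 104  82  71
  90 106  99  77  71  91 110 111  92  72  58  56  50  46  45  45  45  44
  44  45  45  44  45  45]
385 [123 111 106  91  68  48  40  39  42  41  41  41  42  42  41  41  41  41
  41  42  42  43  42  40  41  42  41  40  40  41  42  41  41  41  40  40
  40  50  67  88 103 105]
```

The relay sits about 2.7 mm too far toward +y relative to the socket. I'll correct that and descend while watching the force.

Run:
```python
from h import *
x,y=.499,-.3222
bot.line_to([x,y,.100]); bot.line_to([x,y,.073],max_speed=.08); bot.hold(.1); st()
for z in (.069,.067,.065,.062,.059):
    bot.line_to([x,y,z],max_speed=.04); bot.hold(.1); st(z)
    if bot.current_contact_force()[2]>12: break
```

```text
t 6.22 p [ 499.2 -322.3   73.2] F [ 0.6 -1.  -0.8] op 28.0 grip 25.0
0.069 t 6.57 p [ 499.1 -322.4   69.2] F [ 0.  -1.2  0.2] op 28.0 grip 25.0
0.067 t 6.92 p [ 499.3 -322.5   68.9] F [-3.   1.8 10.6] op 27.5 grip 25.0
0.065 t 7.27 p [ 499.5 -323.1   68.4] F [-6.4  3.1 18.1] op 28.1 grip 25.0
```

Run:
```python
from h import *
x,y=.499,-.3222
ok=False
for dx,dy in [(-.0015,.001),(-.003,0),(-.003,.002),(-.0045,.001),(0,.002),(-.0015,-.001)]:
    bot.line_to([x+dx,y+dy,.0705],max_speed=.04)
    bot.line_to([x+dx,y+dy,.0665],max_speed=.03); bot.hold(.1); st((dx,dy))
    if bot.current_ee_pos()[2]<.0675 and bot.current_contact_force()[2]<9: ok=True;break
print(ok)
```

```text
(-0.0015, 0.001) t 7.94 p [ 497.7 -321.7   68.4] F [-5.   2.9 14.5] op 27.6 grip 25.0
(-0.003, 0) t 8.58 p [ 496.1 -322.5   68.2] F [-5.   4.5 13.1] op 28.2 grip 25.0
(-0.003, 0.002) t 9.22 p [ 496.2 -320.5   67.9] F [-4.   3.1 11.4] op 27.8 grip 25.0
(-0.0045, 0.001) t 9.87 p [ 494.7 -321.5   67.7] F [-3.7  2.4 10.4] op 27.9 grip 25.0
(0, 0.002) t 10.55 p [ 499.3 -320.6   67.4] F [-1.5  1.3  6.4] op 28.1 grip 25.0
True
```

Run:
```python
from h import *
import pickle
s=bot.read_camera("scene"); pickle.dump(s,open("scene2.pkl","wb"))
im=s["pixels"][165:240,270:350]; cv2.imwrite("pics/sc2.png",cv2.resize(im,None,fx=8,fy=8,interpolation=cv2.INTER_CUBIC))
```

```text
(no output)
```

View pics/sc2.png

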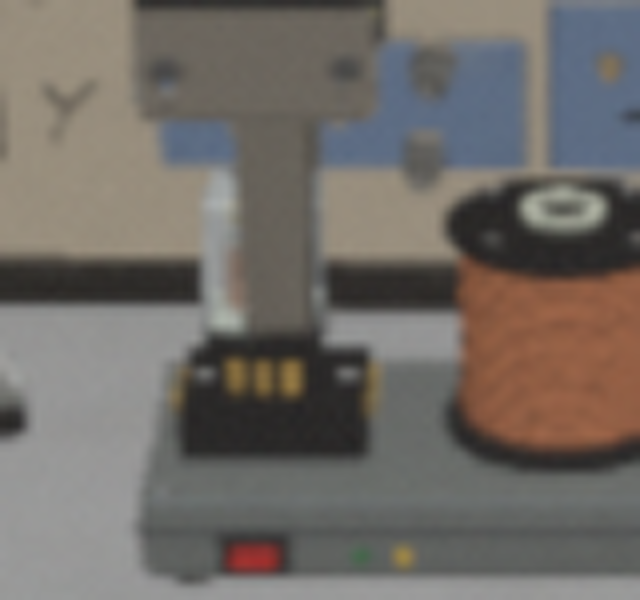

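The scene crop shows the foot still resting on the block. Pin bottoms are at (264,397) and the block's two top dots at (205,373) and (348,373), so the offset is in both axes. I'll quantify it on z = 44 mm.

Run:
```python
from h import *
import pickle
s=pickle.load(open("scene2.pkl","rb"))
w=lambda u,v,z=.044: (onz(s,(np.array([u,v])+.5)/8-.5+[270,165],z)*1000).round(1)
print("dots",w(205,373),w(348,373),"mid",w(276.5,373.5))
print("pins",w(226,397),w(303,397),"mid",w(264.5,397))
print("back edge",w(195,347),w(368,347))
print("proj block", [(proj(s,[.499+a,-.3195+b,.044])[0]+.5-[270,165])*8 for a,b in((-.022,.027),(-.022,-.027),(.022,.027),(0,0))])
b=cv2.resize(s["pixels"][165:240,270:350],None,fx=8,fy=8,interpolation=cv2.INTER_CUBIC)
for u in (240,264,290,215,335): print(u,b[340:460:5,u-3:u+4].mean((1,2)).astype(int))
```

```text
dots [ 500.7 -296.    44. ] [ 498.6 -337.5   44. ] mid [ 499.3 -316.8   44. ]
pins [ 483.7 -302.5   44. ] [ 482.7 -324.5   44. ] mid [ 483.2 -313.5   44. ]
back edge [ 519.4 -292.5   44. ] [ 516.9 -343.6   44. ]
proj block [array([190.98829942, 408.13847809]), array([380.78080075, 404.2544296 ]), array([195.63086668, 345.35721117]), array([286.39073255, 374.24065501])]
240 [57 44 43 51 71 89 92 94 91 85 71 57 47 41 40 40 40 41 41 40 40 42 43 59]
264 [48 41 39 45 66 87 93 97 96 95 83 66 51 41 41 39 38 39 40 40 39 40 41 58]
290 [ 46  41  40  46  72  97 104 109 107 108  95  74  54  42  41  40  38  39
  41  42  41  41  43  59]
215 [53 44 40 39 40 50 68 69 56 46 40 41 40 40 39 40 41 40 40 40 40 41 42 59]
335 [139 112  74  50  41  49  64  64  54  47  43  42  42  42  41  40  40  40
  41  42  41  40  41  57]
```

Run:
```python
from h import *
import pickle
s=pickle.load(open("scene2.pkl","rb"))
P=lambda x,y,z:((proj(s,[x,y,z])[0]+.5-[270,165])*8).round(0)
tx,ty,tz=.4992,-.3203,.0672
for a in (0,-.014,-.032): print("finger tip at",a,P(tx+a,ty,tz))
print("foot bottom front",P(tx-.010,ty+.003,.0425),P(tx-.010,ty+.003,.044),"skirt bottom front",P(tx-.014,ty+.003,.058),"case top",P(tx-.014,ty+.003,.104),P(tx+.014,ty+.003,.104))
b=cv2.resize(s["pixels"][165:240,270:350],None,fx=8,fy=8,interpolation=cv2.INTER_CUBIC)
print("finger col",b[300:350:4,270:290].mean((1,)).astype(int).tolist())
print("case col 215",b[130:200:5,212:225].mean((1,)).astype(int).tolist())
```

```text
finger tip at 0 [287. 300.]
finger tip at -0.014 [287. 320.]
finger tip at -0.032 [286. 346.]
foot bottom front [279. 393.] [279. 388.] skirt bottom front [277. 350.] case top [273. 200.] [274. 164.]
finger col [[88, 95, 100], [88, 95, 101], [88, 95, 101], [88, 95, 100], [88, 95, 99], [87, 94, 99], [82, 89, 94], [75, 81, 85], [64, 69, 72], [53, 56, 59], [43, 45, 47], [40, 40, 42], [40, 40, 42]]
case col 215 [[125, 106, 93], [129, 107, 92], [129, 107, 93], [129, 107, 91], [130, 107, 91], [131, 109, 95], [129, 114, 105], [132, 127, 122], [142, 141, 139], [152, 154, 152], [158, 160, 157], [161, 162, 159], [162, 163, 159], [164, 165, 161]]
```

Run:
```python
from h import *
ok=False
for x,y in [(.5015,-.3233),(.503,-.3233),(.5045,-.3233),(.5,-.3233),(.5025,-.3248)]:
    bot.line_to([x,y,.0705],max_speed=.06)
    bot.line_to([x,y,.0655],max_speed=.03); bot.hold(.1); st((x,y))
    if bot.current_ee_pos()[2]<.0664 : ok=True;break
print(ok)
```

```text
(0.5015, -0.3233) t 11.27 p [ 501.4 -323.2   65.2] F [ 0.3 -0.7 -1.7] op 28.1 grip 25.0
True
```

It dropped in with no force. Now to push it home.

Run:
```python
from h import *
x,y=.5015,-.3233
for z in (.061,.057,.055,.053,.051,.049):
    bot.line_to([x,y,z],max_speed=.05); bot.hold(.1); st(z)
    if bot.current_contact_force()[2]>18: break
```

```text
0.061 t 11.62 p [ 501.5 -323.3   60.9] F [ 0.   0.3 -1.1] op 27.8 grip 25.0
0.057 t 11.97 p [ 501.5 -323.2   57. ] F [-0.2  0.  -0.3] op 27.8 grip 25.0
0.055 t 12.32 p [ 501.5 -323.3   55. ] F [-0.5  0.6 -0.5] op 27.9 grip 25.0
0.053 t 12.67 p [ 501.8 -323.6   53.9] F [-2.   1.8  5.3] op 27.9 grip 25.0
0.051 t 13.02 p [ 501.9 -323.7   53.8] F [-6.1  4.4 17.6] op 27.7 grip 25.0
0.049 t 13.37 p [ 501.9 -323.8   53.3] F [-9.9  7.6 26.2] op 27.9 grip 25.0
```

The relay is home: it bottomed after about 14 mm of travel. Next I release it, retreat and verify, then go above the probe.

Run:
```python
from h import *
import pickle
bot.line_to([.5015,-.3233,.0535],max_speed=.05); bot.hold(.1); st("relax")
bot.set_gripper(.6); st("open")
bot.line_to([.5015,-.3233,.2]); bot.hold(.2)
d=275
bot.goto([.413,-.213,.22],down(d)); bot.hold(.3); st("above probe")
c=bot.read_camera("scene"); pickle.dump(c,open("scene3.pkl","wb"))
u=bot.read_camera("top"); pickle.dump(u,open("top3.pkl","wb"))
a=cv2.resize(c["pixels"][110:240,230:370],None,fx=4,fy=4,interpolation=cv2.INTER_CUBIC)
b=cv2.resize(u["pixels"][115:240,215:375],None,fx=4,fy=4,interpolation=cv2.INTER_CUBIC)[:,:230*2]
b=cv2.resize(u["pixels"][130:230,280:340],(240,400),interpolation=cv2.INTER_CUBIC)
o=np.zeros((520,800,3),np.uint8); o[:a.shape[0],:560]=a[:520]; o[:400,560:]=b; cv2.imwrite("pics/c3.png",o)
```

```text
relax t 13.72 p [ 501.7 -323.5   53.5] F [-0.9  0.   4. ] op 27.7 grip 25.0
open t 14.29 p [ 501.4 -323.3   53.4] F [-0.4 -0.8  0.3] op 55.3 grip 0.0
above probe t 17.24 p [ 413.1 -213.1  219.9] F [0.1 0.1 0.6] op 55.1 grip 0.0
```

View pics/c3.png

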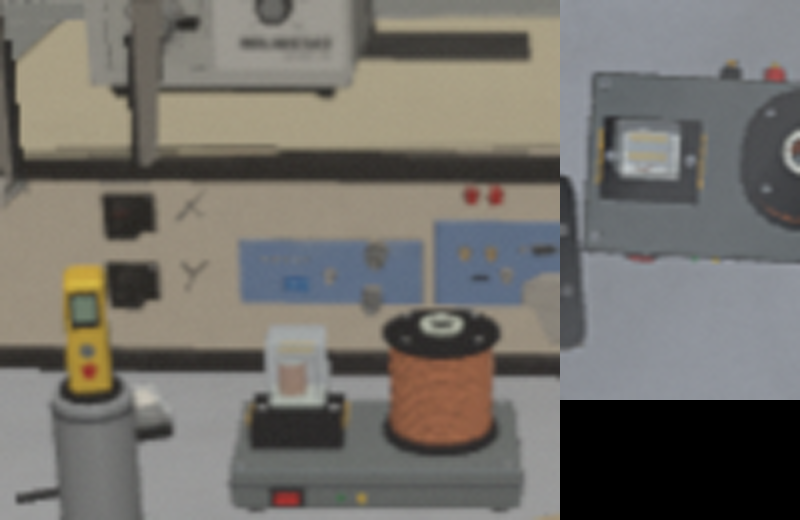

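The relay is seated flush in the socket and upright in both views. Now I grip and lift the probe, then carry it above the bore.

Run:
```python
from h import *
import pickle
bot.line_to([.413,-.213,.112],max_speed=.12); bot.hold(.1); st("down")
bot.set_gripper(0,35); bot.hold(.2); st("grip")
bot.line_to([.413,-.213,.275],max_speed=.12); bot.hold(.2); st("lift")
bot.line_to([.498,-.4016,.275],max_speed=.12); bot.line_to([.498,-.4016,.225],max_speed=.1); bot.hold(.6); st("over")
c=bot.read_camera("scene"); pickle.dump(c,open("scene4.pkl","wb"))
cv2.imwrite("pics/c4.png",cv2.resize(c["pixels"][115:215,290:390],None,fx=6,fy=6,interpolation=cv2.INTER_CUBIC))
```

```text
down t 18.49 p [ 413.6 -213.5  112.9] F [0.2 0.5 0.5] op 55.3 grip 0.0
grip t 19.29 p [ 413. -213.  112.] F [-0.9  0.6  1.9] op 21.7 grip 35.0
lift t 21.0 p [ 412.8 -212.8  274.5] F [-0.6  0.1 -1.7] op 21.8 grip 35.0
over t 24.12 p [ 498.  -401.6  225.1] F [ 0.3  0.3 -1.7] op 22.3 grip 35.0
```

View pics/c4.png

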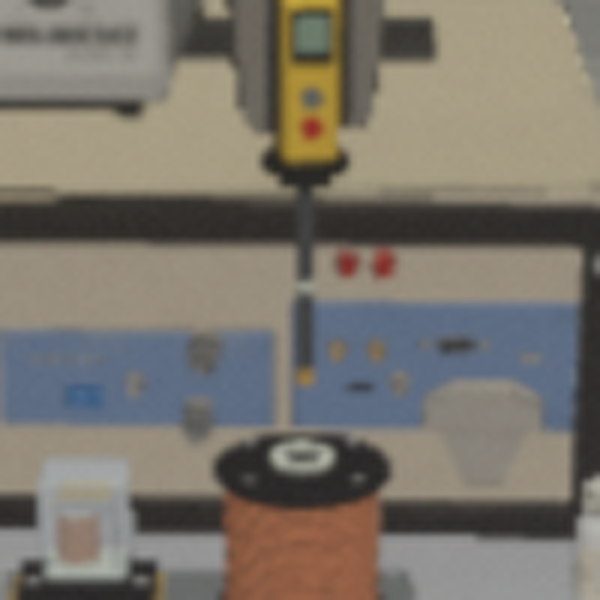

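The probe hangs almost vertically, with its tip at (306,384), ring at (305,287) and bore rim at (303,457). Next I compute the offset from the bore axis.

Run:
```python
from h import *
import pickle
s=pickle.load(open("scene4.pkl","rb"))
F=12; big=cv2.resize(s["pixels"][115:215,290:390],None,fx=F,fy=F,interpolation=cv2.INTER_CUBIC)
full=lambda p:(np.array(p,float)+.5)/F-.5+[290,115]
k=F/6
def blob(m,x0,y0,x1,y1):
    a=np.zeros(m.shape,np.uint8); sl=np.s_[int(y0*k):int(y1*k),int(x0*k):int(x1*k)]; a[sl]=m[sl]*255
    c=max(cv2.findContours(a,cv2.RETR_EXTERNAL,cv2.CHAIN_APPROX_NONE)[0],key=cv2.contourArea); x,y,w,h=cv2.boundingRect(c)
    return np.array([x+w/2-.5,y+h/2-.5]),(w,h)
g=cv2.cvtColor(big,cv2.COLOR_BGR2GRAY).astype(int); hsv=cv2.cvtColor(big,cv2.COLOR_BGR2HSV)
rim,rs=blob(g>130,255,430,350,485); tip,ts=blob((hsv[...,1]>130)&(hsv[...,0]<30),290,360,325,400); ring,gs=blob(g>130,297,275,314,300)
print(rim/k,np.array(rs)/k,tip/k,np.array(ts)/k,ring/k,np.array(gs)/k)
# rim blob spans z .098 top (back) to .094 (front side): centre approx z .096
B=onz(s,full(rim),.096); print("bore(scene)",B*1000)
for z in (.127,.165,.143): print(z,(proj(s,[B[0],B[1],z])[0]+.5-[290,115])*6)
print("stem col at rows",[ (r, 2*np.array([280,320])) for r in ()])
for r in (220,250,330,350):
    row=g[r*2-6:r*2+7,270*2:340*2].mean(0); i=np.where(row<90)[0]; print(r,(i.min()+i.max())/4+270,(i.max()-i.min())/2)
print("tip at z .125+.002:",onz(s,full(tip),.127)*1000,"ring z.165",onz(s,full(ring),.165)*1000)
```

```text
[302.5 455. ] [60.5 29.5] [305.5  377.25] [5.5 6. ] [305.25 286.5 ] [17.  12.5]
bore(scene) [ 495.23851311 -399.49446487   96.        ]
0.127 [303.16605808 378.24880303]
0.165 [303.64787366 281.407542  ]
0.143 [303.37291322 337.80379194]
stem col at rows []
220 304.75 69.5
250 305.0 13.0
330 304.75 18.5
350 305.0 18.0
tip at z .125+.002: [ 495.99806537 -400.51283367  127.        ] ring z.165 [ 488.8942512  -399.75493843  165.        ]
```

Run:
```python
from h import *
import pickle
s=pickle.load(open("scene4.pkl","rb"))
g=cv2.cvtColor(s["pixels"],cv2.COLOR_BGR2GRAY)
c=290+305/6-.5; print("col",c)
x=int(round(c)); print("rows 138-182",[(r,g[r,x-2:x+3].tolist()) for r in range(138,183)])
B=np.array([.4955,-.4003])
for n,z,dx in [("tip",.125,-.004),("ring lo",.163,-.004),("ring hi",.167,-.004),("nose bottom",.203,-.0095),("collar bottom",.209,-.017),("collar top",.214,-.017)]:
    print(n,proj(s,[B[0]+dx,B[1],z])[0])
```

```text
col 340.3333333333333
rows 138-182 [(138, [137, 141, 131, 121, 125]), (139, [136, 141, 141, 140, 139]), (140, [135, 140, 139, 138, 137]), (141, [112, 116, 113, 110, 109]), (142, [72, 76, 71, 68, 66]), (143, [43, 47, 44, 45, 43]), (144, [40, 40, 41, 41, 42]), (145, [53, 48, 42, 43, 49]), (146, [107, 79, 51, 58, 95]), (147, [105, 81, 61, 64, 95]), (148, [80, 68, 64, 66, 76]), (149, [61, 63, 64, 66, 62]), (150, [49, 57, 63, 64, 56]), (151, [48, 57, 63, 64, 57]), (152, [46, 54, 63, 65, 55]), (153, [48, 56, 65, 65, 54]), (154, [51, 56, 65, 65, 58]), (155, [83, 70, 65, 67, 77]), (156, [123, 96, 68, 72, 106]), (157, [138, 106, 70, 74, 119]), (158, [140, 105, 71, 75, 120]), (159, [140, 106, 70, 73, 119]), (160, [140, 107, 73, 77, 120]), (161, [141, 115, 95, 103, 130]), (162, [144, 138, 143, 145, 146]), (163, [141, 127, 127, 134, 138]), (164, [136, 108, 89, 94, 120]), (165, [125, 89, 70, 73, 105]), (166, [117, 83, 67, 69, 95]), (167, [115, 81, 68, 71, 93]), (168, [118, 81, 67, 70, 92]), (169, [117, 82, 67, 68, 92]), (170, [118, 82, 66, 69, 91]), (171, [118, 81, 67, 69, 92]), (172, [117, 80, 67, 68, 93]), (173, [118, 83, 67, 67, 91]), (174, [118, 82, 68, 68, 92]), (175, [116, 84, 71, 72, 92]), (176, [119, 97, 91, 97, 104]), (177, [121, 106, 113, 116, 112]), (178, [120, 110, 120, 121, 115]), (179, [120, 107, 112, 113, 110]), (180, [120, 103, 106, 109, 108]), (181, [119, 103, 107, 106, 106]), (182, [119, 104, 107, 107, 107])]
tip [340.49242178 178.9478744 ]
ring lo [340.58034454 162.7826531 ]
ring hi [340.5892761  161.05455085]
nose bottom [340.83787015 145.97434632]
collar bottom [341.08787017 144.24118645]
collar top [341.09903513 141.9817935 ]
```

The probe is upright. It is centred in x within about 1.5 mm and sits about 0.7 mm toward -y. I'll nudge it and lower it slowly, then check ring height and centring.

Run:
```python
from h import *
import pickle
x,y=.498,-.401
bot.line_to([x,y,.215],max_speed=.03); bot.hold(.3)
for z in (.195,.180,.165,.158):
    bot.line_to([x,y,z],max_speed=.03); bot.hold(.1); st(z)
bot.hold(.6); st("end")
s=bot.read_camera("scene"); pickle.dump(s,open("scene5.pkl","wb"))
g=cv2.cvtColor(s["pixels"],cv2.COLOR_BGR2GRAY)
print([(r,g[r,332:350].tolist()) for r in range(166,200)])
cv2.imwrite("pics/c5.png",cv2.resize(s["pixels"][140:215,300:390],None,fx=8,fy=8,interpolation=cv2.INTER_CUBIC))
```

```text
0.195 t 25.88 p [ 498.1 -401.2  195.4] F [ 0.9  0.6 -1. ] op 22.0 grip 35.0
0.18 t 26.62 p [ 498.1 -401.1  180.3] F [ 0.4  0.5 -1.5] op 21.8 grip 35.0
0.165 t 27.38 p [ 498.1 -401.1  165.3] F [ 0.7 -0.5 -1.4] op 22.0 grip 35.0
0.158 t 27.86 p [ 498. -401.  158.] F [-0.1 -0.3 -0.8] op 21.9 grip 35.0
end t 28.46 p [ 498. -401.  158.] F [-1.  -0.2 -0.6] op 22.3 grip 35.0
[(166, [123, 112, 90, 72, 96, 126, 137, 126, 100, 80, 84, 120, 138, 132, 114, 100, 103, 109]), (167, [138, 134, 123, 100, 104, 126, 138, 133, 111, 93, 99, 125, 139, 133, 118, 108, 107, 108]), (168, [142, 138, 119, 91, 101, 126, 138, 140, 132, 128, 129, 135, 138, 125, 111, 107, 108, 108]), (169, [130, 111, 80, 65, 96, 125, 138, 141, 140, 139, 139, 139, 136, 118, 93, 98, 105, 106]), (170, [117, 88, 51, 51, 78, 112, 129, 132, 131, 131, 127, 123, 118, 95, 66, 71, 96, 106]), (171, [109, 78, 45, 42, 53, 76, 89, 92, 89, 88, 86, 82, 78, 61, 47, 60, 92, 106]), (172, [106, 83, 55, 44, 43, 46, 52, 52, 50, 51, 50, 47, 47, 49, 54, 73, 97, 105]), (173, [105, 98, 90, 76, 51, 41, 41, 42, 41, 39, 42, 42, 56, 88, 96, 97, 103, 106]), (174
[... 1624 characters left out ...]
47, 159, 168, 121, 57, 42, 42, 41]), (192, [43, 40, 52, 95, 143, 158, 152, 162, 167, 168, 159, 159, 138, 88, 49, 41, 40, 43]), (193, [46, 43, 43, 58, 87, 104, 113, 121, 126, 124, 117, 106, 84, 57, 42, 41, 46, 50]), (194, [61, 44, 42, 43, 49, 55, 62, 70, 70, 69, 65, 56, 48, 43, 41, 43, 58, 84]), (195, [56, 45, 41, 42, 42, 41, 43, 45, 45, 43, 45, 42, 43, 42, 44, 43, 53, 67]), (196, [47, 42, 40, 42, 43, 42, 44, 44, 44, 42, 43, 42, 42, 42, 40, 42, 45, 44]), (197, [43, 42, 41, 43, 44, 44, 45, 43, 43, 44, 44, 44, 43, 41, 42, 43, 46, 46]), (198, [54, 50, 46, 45, 44, 45, 43, 42, 42, 43, 42, 43, 43, 45, 49, 52, 58, 68]), (199, [97, 85, 76, 71, 64, 58, 56, 57, 56, 57, 60, 65, 65, 68, 85, 94, 96, 98])]
```

View pics/c5.png

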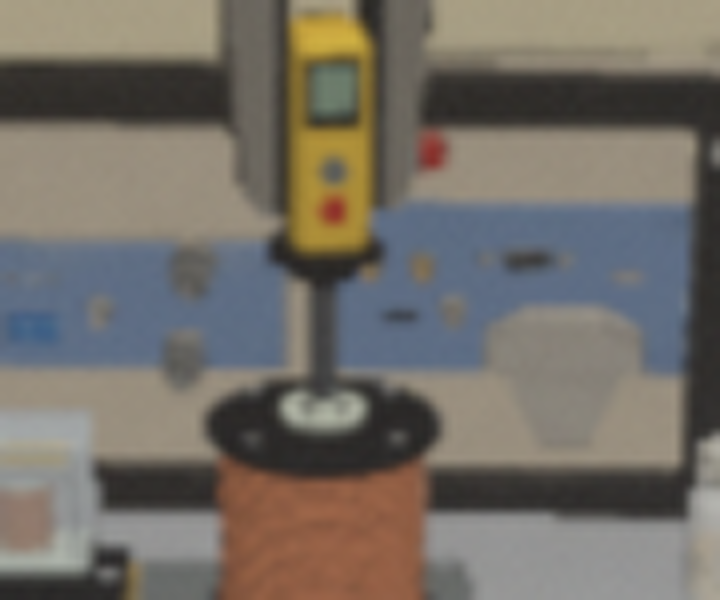

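The stem centreline (col 340.0) matches the rim centre (col 340.0). The gaps either side are equal, the ring sits at rim level and there is no contact force. I'm handing in.

```bash
python3 -c "
from h import *
st(); print(bot.job_done())"
```

```text
t 28.51 p [ 498. -401.  158.] F [ 0.3 -0.3 -0.5] op 21.9 grip 35.0
the job is handed in; nothing more can be done
None
```

I plugged the relay fully home and let go of it, then handed in at about 28.5 s with the probe held upright in the bore, its ring level with the rim and no contact force felt; no verdict came back.

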